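# Hang the blue header gauge on its post

### The arm

A 6-joint arm with a two-finger parallel gripper is mounted at the origin on the work surface. World frame = base frame: x ahead of the robot, y to its left, z up, the work surface at z = 0. Lengths are in m, angles in rad, forces in N, time in s.
With the tool pointing down it reaches from about 0.35 to 0.875 m from the base axis. Payload 4.2 kg.
Tool frame: the origin (TCP) lies at the very end of the fingers, on their centre line; the grasp point (between the pads) lies manip.grip_depth behind it (manip.grip_depth is the distance from the TCP to the grasp point, in m); z points along the fingers, x is the direction in which the jaws open and shut, and the axes are right-handed (so a half turn about z gives the same grasp; the last joint's range is limited). The gripper opens to 87 mm and grips with 3 to 60 N. Pads are 19 mm wide; open, the fingers measure 117 mm over their backs; the gripper's body (75 mm by 190 mm) begins 51 mm behind the grasp point.
Start: joints at [-0.867, 0.385, 0.008, 0, -1.194, -0.259], TCP at [0.269, -0.564, 0.223] pointing down, gripper open.
Joint ranges: [-3.14, 3.14], [-1.21, 2.06], [-1.07, 1.41], [-3.16, 2.05], [-2.99, -0.16], [-3.1, 3.1]. Speed limits (rad/s): [2.79, 2.79, 3.14, 3.14, 3.14, 3.14].

### API

Orientations are given as a unit quaternion [w, x, y, z].
In Python, from workcell import manip, eyes gives the robot as it stands.
- The arm moves only by the tool carry_out, never from a script. Its argument "targets" is a list of rows, each a list of 7 numbers: the shift along the world's x, y, z in units of 25 mm (1.0 is 25 mm), then the turn, a rotation vector about the world's x, y, z in units of 6 degrees (1.0 is 6 degrees), then the opening, from -1 (shut) to 1 (fully open). In form: [[dx, dy, dz, ax, ay, az, claw], ...]. A call has 1 to 12 rows; each row shifts and turns the pose as measured when the row begins; what a row does not reach is not made up. A row lasts 1/12 s, in which the tool goes at most 41.7 mm and 7.16 degrees, less where a joint would pass 70% of its speed; a pose out of reach is approached as far as the arm can. A call is refused whole if a number of a shift passes 1 or a number of a turn 1, either way. A call with a gripper value outside its range is refused whole. The fingers move at their own pace and stop on an object; "squeeze" is the grip in N (left out, the last holds). Time passes only in rows, so rows that do not move let the fingers close. It gives the time, the measured TCP pose, the force and the opening at its end, in the units of the state.
- manip.get_state(): the state, without advancing time (a new reading comes with each control period).
- eyes.camera(name): name is "side" or "top"; returns the picture (400x640x3 uint8, red, green, blue); there is no depth.
- eyes.camera_info(name): a dict with "fovy" (degrees; the focal length in pixels is half the picture's height over the tangent of half this angle, whatever the lens; pixels are square), "cx", "cy" (the principal point, pixels), "distortion" ([k1, k2, p1, p2, k3] as OpenCV has them; the pictures are not rectified), "view" (4x4, takes a point from world to camera coordinates). Camera axes: x right, y up, looking along -z (the intrinsics and any distortion apply to the point x, -y, -z); pixel columns grow to the right and rows downward; lengths in m; the calibration is good to about 2 mm. A picture is of the moment at which its call begins. camera_info takes no time and is no camera call.
- manip.job_done(): hands the job in, once; it reports no verdict.
The state is a dict: "time": time; "qpos": joint angles; "qvel": joint speeds; "effort": joint torques, N m; "ee_pos": TCP position; "tcp_rot": TCP orientation; "force": force on the tool from outside, world axes, zero at the start; "ft_torque": the same for the moment, N m; "opening": finger opening in m.
Only numpy, scipy, OpenCV 4.12 (cv2) and the standard library are available. Lean on these libraries where they do the work, as an engineer would, in place of code of your own. Each camera call takes 0.05 s, during which the arm holds its last target.

### The job

Pick up the blue-handled gauge and hang it by its eye on the post of the round steel stand, lowering it gently rather than dropping it, so that it is left lying flat on the stand's base with the post through the eye. Leave the white-handled gauge and the titanium pulse generator where they are.

Things in the scene. Friction and masses are not known exactly. Their poses are not given: they have to be found in the camera images.
- blue_gauge_grip (a point): Gauge to hang, BLUE handle. Nylon block 50 (x) x 20 (y) mm, top 40 mm above the underside, on a flat steel plate 6 mm thick. Point: block centre, 20 mm above the underside; x points to the eye, z up. Eye: flat ring 60 mm across with a 32 mm round vertical hole, its centre 62 mm from the point along +x, joined by a 20 mm wide strip. About 0.13 kg.
- white_gauge_grip (a point): The gauge to leave alone: the same shape and size as the blue one but with a WHITE handle; the point is its handle's centre, 20 mm above its underside, axes as for the blue one.
- post_foot (a point): Fixed stand: a round steel base disc 150 mm across and 12 mm thick on the bench, with one upright darker steel post at its centre, 12 mm in diameter and 50 mm tall above the disc, its top 6 mm tapered. The point is on the post's axis at the disc's top face (12 mm above the bench); z up.
- pulse_generator: Bystander: flat titanium pulse generator with a clear header, about 44 x 55 x 8 mm, loose on the bench; origin at its underside. Leave it alone.
Not all that is in view belongs to the job. What is shaped like the part that bears blue_gauge_grip but black, orange or pink is not meant.

How it is judged:
At the end, for the whole second after the job is handed in: The blue gauge is at rest, let go, with the post standing in its eye (post within 13 mm of the eye's centre both ways), lying on the base disc (handle centre less than 26 mm above the disc's face; 20 mm when flat) and level within 10 degrees (x of post_foot in the frame of blue_gauge_grip between 0.049 and 0.075 m and y of post_foot in the frame of blue_gauge_grip between -0.013 and 0.013 m and z of blue_gauge_grip in the frame of post_foot below 0.026 m and angle between blue_gauge_grip's own z axis and vertical below 0.175 rad and linear speed of blue_gauge below 0.02 m/s); the robot touches nothing.
It fails at once if the blue gauge is dropped over the stand (falls faster than 0.6 m/s, about 18 mm of free fall, with no finger on it) (linear speed of blue_gauge above 0.6 m/s and contact force between the fingers and blue_gauge below 0.05 N and horizontal distance between blue_gauge_grip and post_foot below 0.12 m).
It fails at once if the white-handled gauge is moved by more than 20 mm (distance of white_gauge_grip from where it was at the start of the episode above 0.02 m).
It fails at once if the pulse generator is moved by more than 20 mm (distance of pulse_generator from where it was at the start of the episode above 0.02 m).
It also fails if it takes over 40 s, if anything falls off the work surface, if the arm or the gripper's body presses on something with over 40 N, if the wrist force passes 120 N, or if a joint passes its speed limit or range.

## Working session

There is one attempt and no reset: what is moved stays moved. The work goes in short steps, Python scripts to look and compute and a tool call to move; the robot and the scene stay as the last step left them, time stands still between calls to the robot, and variables do not carry over. Pictures are saved under pics/ and viewed, and the job is handed in when it is done.

Besides the shell and the picture viewer there is one more tool, called after "Call:" in YAML: its name, and indented under it one key for each argument. carry_out: Moves the arm, as the interface text tells. Its arguments: {"type":"object","properties":{"targets":{"type":"array"},"squeeze":{"type":"number"}},"required":["targets"]}

```bash
mkdir -p pics; ls
python3 - <<'E'
from workcell import manip, eyes
import cv2
for n in ("top","side"):
    im=eyes.camera(n); cv2.imwrite(f"pics/{n}0.png",im[:,:,::-1]); print(n,eyes.camera_info(n))
print(manip.get_state(), manip.grip_depth)
E
```

```text
pics
top {'fovy': 56.799348121457975, 'cx': 323.9205259276998, 'cy': 201.9378154011219, 'distortion': array([0.02455905, 0.        , 0.        , 0.        , 0.        ]), 'view': array([[ 0.00248227, -0.9999931 , -0.00276303,  0.05097182],
       [ 0.98731365,  0.00201211,  0.15876935, -0.567704  ],
       [-0.15876269, -0.00312209,  0.98731184, -0.77099208],
       [ 0.        ,  0.        ,  0.        ,  1.        ]])}
side {'fovy': 57.26705998246431, 'cx': 326.23728830112486, 'cy': 197.58091562014508, 'distortion': array([0.01304717, 0.        , 0.        , 0.        , 0.        ]), 'view': array([[-0.72449601, -0.68920553,  0.01006341,  0.41555356],
       [ 0.43498883, -0.44583935,  0.78231195, -0.25851427],
       [-0.53468706,  0.57115936,  0.62280554, -0.72645294],
       [ 0.        ,  0.        ,  0.        ,  1.        ]])}
{'time': 0.1, 'qpos': array([-8.67379001e-01,  3.85487111e-01,  6.76557534e-03, -4.41619000e-04,
       -1.19401247e+00, -2.58626188e-01]), 'qvel': array([-0.00011047, -0.00243122,  0.00351115, -0.00010157,  0.00165553,
        0.00104587]), 'effort': array([-3.62868550e-04, -3.91689634e+01,  1.87934196e+01,  4.23186466e+00,
        1.34513149e-02, -8.77014395e-05]), 'ee_pos': array([ 0.26871585, -0.56368429,  0.22156472]), 'tcp_rot': array([-8.62792979e-04,  5.33796371e-01,  8.45612472e-01,  4.86166209e-04]), 'force': array([ 0.3292023 , -0.45308128,  0.36206521]), 'ft_torque': array([ 0.01406492, -0.04197931,  0.00103586]), 'opening': 0.08707524701134839} 0.0187
```

View pics/top0.png

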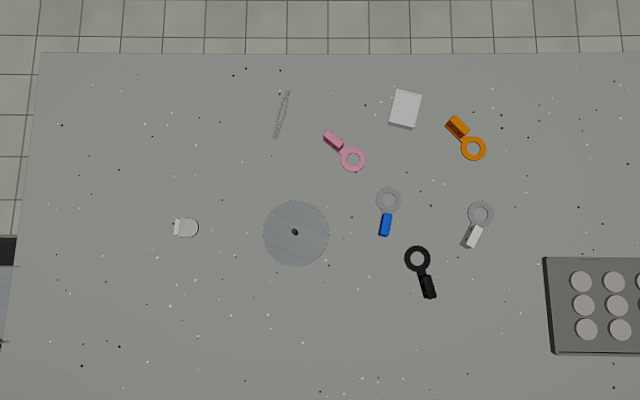

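View pics/side0.png

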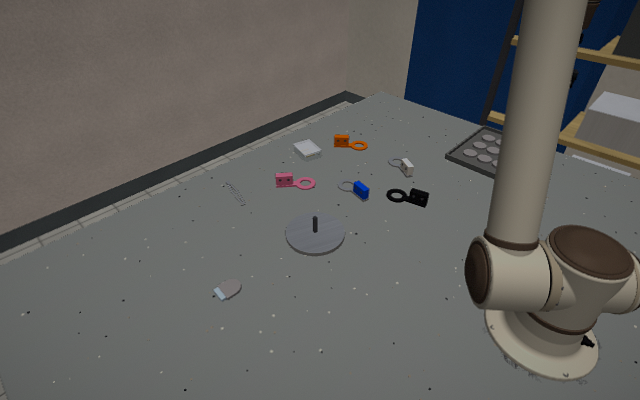

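Candidates: blue handle at top (385,225), side (361,190); white handle at top (473,237); black, orange and pink lookalikes at top (425,275), (460,128) and (340,145). Only the one at (385,225) has a blue handle, so that is the one meant. I'll confirm it in an enlarged crop.

```bash
cat > h.py <<'E'
import numpy as np, cv2
from workcell import manip, eyes
def cam(n):
    i=eyes.camera_info(n); f=200/np.tan(np.radians(i["fovy"]/2))
    K=np.array([[f,0,i["cx"]],[0,f,i["cy"]],[0,0,1.]]); return K,np.array(i["distortion"]),np.array(i["view"])
def ray(n,uv):
    K,d,V=cam(n); p=cv2.undistortPoints(np.array(uv,float).reshape(-1,1,2),K,d).reshape(-1,2)
    dc=np.c_[p[:,0],-p[:,1],-np.ones(len(p))]; R=V[:3,:3]
    return -R.T@V[:3,3], dc@R
def onz(n,uv,z):
    c,d=ray(n,uv); return c+d*((z-c[2])/d[:,2])[:,None]
def proj(n,P):
    K,d,V=cam(n); P=np.atleast_2d(P); c=P@V[:3,:3].T+V[:3,3]; c=c*[1,-1,-1]
    return cv2.projectPoints(c,np.zeros(3),np.zeros(3),K,d)[0].reshape(-1,2)
def tri(a,b):
    c1,d1=ray("top",[a]);c2,d2=ray("side",[b]);d1=d1[0];d2=d2[0]
    s=np.linalg.lstsq(np.c_[d1,-d2],c2-c1,rcond=None)[0]
    p,q=c1+s[0]*d1,c2+s[1]*d2; return (p+q)/2,np.linalg.norm(p-q)
E
python3 - <<'E'
from h import *
t=cv2.imread("pics/top0.png"); s=cv2.imread("pics/side0.png")
print("cam",ray("top",[[320,200]])[0],ray("side",[[320,200]])[0])
a=cv2.resize(t[180:250,350:430],None,fx=8,fy=8,interpolation=cv2.INTER_CUBIC); cv2.imwrite("pics/c1.png",a)
b=cv2.resize(s[160:220,310:390],None,fx=8,fy=8,interpolation=cv2.INTER_CUBIC); cv2.imwrite("pics/c2.png",b)
a=cv2.resize(t[190:275,255:340],None,fx=6,fy=6,interpolation=cv2.INTER_CUBIC); cv2.imwrite("pics/c3.png",a)
for n,im in(("top",t),("side",s)):
    h=cv2.cvtColor(im,cv2.COLOR_BGR2HSV); m=((h[...,0]>100)&(h[...,0]<130)&(h[...,1]>150)).astype(np.uint8)
    if n=="side": m[:150]=0; 
    k,l,st,c=cv2.connectedComponentsWithStats(m)
    for i in range(1,k):
        if st[i,4]>20: print(n,st[i],c[i]); pts=np.argwhere(l==i)[:,::-1].astype(np.float32); print(cv2.minAreaRect(pts), cv2.boxPoints(cv2.minAreaRect(pts)).round(1).tolist())
E
```

```text
cam [0.43797061 0.04970664 0.85148444] [0.02509273 0.58606636 0.65049583]
top [379 213  13  23 215] [385.04186047 224.28837209]
((384.9959716796875, 224.27200317382812), (9.570372581481934, 22.539567947387695), 10.304845809936523) [[378.29998779296875, 234.5], [382.29998779296875, 212.3000030517578], [391.70001220703125, 214.0], [387.70001220703125, 236.1999969482422]]
side [353 181  16  19 192] [360.671875   189.56770833]
((360.45123291015625, 189.5609893798828), (19.52172088623047, 12.181553840637207), 38.65980911254883) [[349.0, 188.1999969482422], [356.6000061035156, 178.6999969482422], [371.8999938964844, 190.89999389648438], [364.29998779296875, 200.39999389648438]]
```

View pics/c1.png

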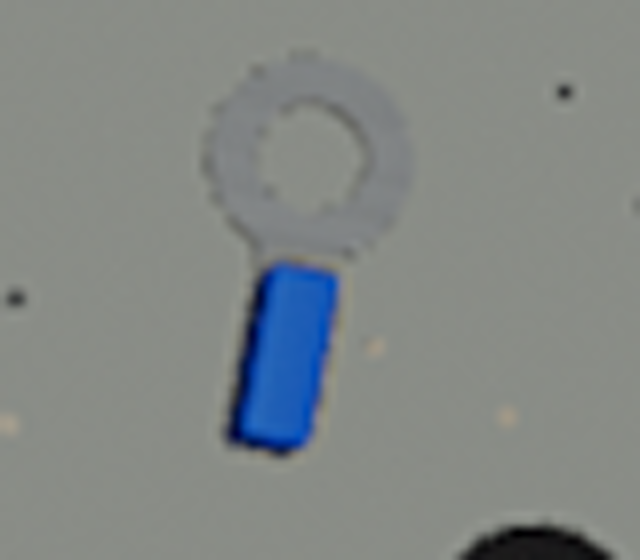

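View pics/c2.png

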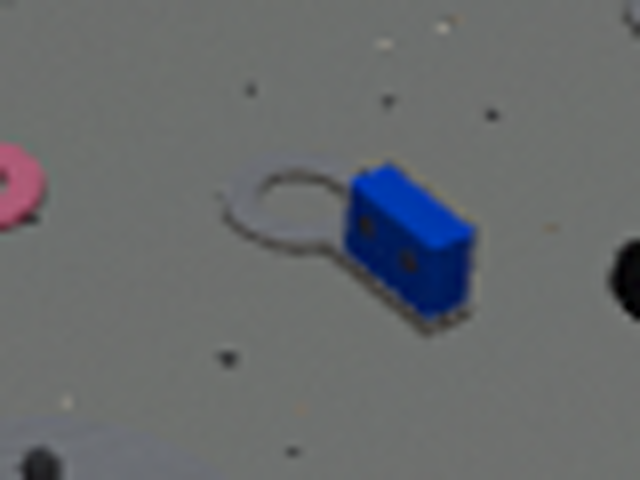

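View pics/c3.png

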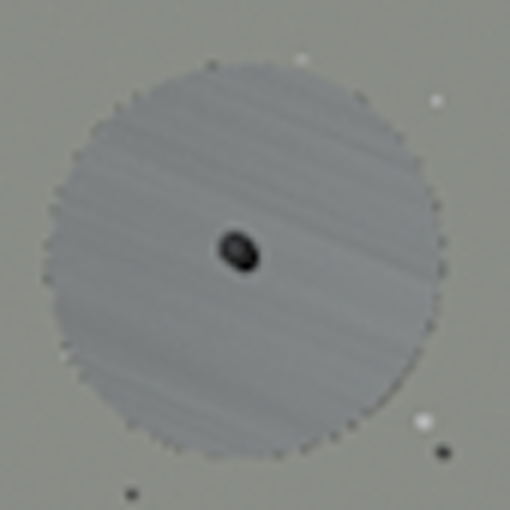

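Crop c1 shows the blue block's top face centred near top pixel (385.7,223.7) and the ring hole near (388.4,199.4). c3 shows the disc centred near (295.3,232.9) with the dark post on it. The blue handle is confirmed.

```bash
python3 - <<'E'
from h import *
t=cv2.imread("pics/top0.png"); s=cv2.imread("pics/side0.png")
h=cv2.cvtColor(t,cv2.COLOR_BGR2HSV)
# bright blue top face
m=((h[...,0]>100)&(h[...,0]<130)&(h[...,1]>150)&(h[...,2]>120)).astype(np.uint8)
p=np.argwhere(m)[:,::-1].astype(np.float32); r=cv2.minAreaRect(p); print("face",r,p.mean(0))
c=onz("top",[p.mean(0)],.04)[0]; print("block",c)
w=onz("top",cv2.boxPoints(r),.04); print(w.round(4).tolist())
W=onz("top",p,.04)[:,:2]; ev=np.linalg.eigh(np.cov(W.T))[1][:,1]; print("pca yaw",np.degrees(np.arctan2(*ev[::-1])), np.ptp((W-W.mean(0))@ev))
e=onz("top",[[388.4,199.4],[388.2,199.2]],.006); print("eye",e)
for x in e: print(np.degrees(np.arctan2(*(x-c)[1::-1])),np.linalg.norm((x-c)[:2]))
# disc
d=onz("top",[[295.3,232.9]],.012)[0]; print("disc",d, onz("top",[[294.4,231.4]],.062))
g=cv2.cvtColor(t,cv2.COLOR_BGR2GRAY); q=np.argwhere(g[215:250,280:312]<60)[:,::-1]+[280,215]; print("post top px",q.mean(0),q.min(0),q.max(0))
g=cv2.cvtColor(s,cv2.COLOR_BGR2GRAY); q=np.argwhere(g[205:245,300:330]<55)[:,::-1]+[300,205]; print("post side px",q.mean(0),q.min(0),q.max(0))
print("proj foot/top top", proj("top",[[*d[:2],.012],[*d[:2],.062]]), proj("side",[[*d[:2],.012],[*d[:2],.062]]))
print("block side proj",proj("side",[[*c[:2],.04],[*c[:2],0.02],[*e[0][:2],.006]]))
E
python3 - <<'E'
import cv2
s=cv2.imread("pics/side0.png")
cv2.imwrite("pics/c4.png",cv2.resize(s[200:260,275:355],None,fx=8,fy=8,interpolation=cv2.INTER_CUBIC))
E
```

```text
face ((385.51318359375, 224.0962371826172), (8.661561012268066, 21.99176597595215), 10.619654655456543) [385.53885 224.03108]
block [ 0.51954707 -0.08329762  0.04      ]
[[0.4974, -0.069, 0.04], [0.5451, -0.0789, 0.04], [0.5416, -0.0976, 0.04], [0.494, -0.0875, 0.04]]
pca yaw 168.22598511924454 0.04872191553592923
eye [[ 0.58018119 -0.09686229  0.006     ]
 [ 0.58064978 -0.09641199  0.006     ]]
-12.610201903868793 0.06213290290727194
-12.113514908055125 0.062494225233838525
disc [0.50170846 0.11709371 0.012     ] [[0.50110673 0.115049   0.062     ]]
post top px [294.45833333 231.66666667] [292 229] [297 234]
post side px [314.52459016 224.14754098] [313 217] [316 232]
proj foot/top top [[295.3        232.9       ]
 [293.44636249 231.11615146]] [[314.88730662 230.65746206]
 [314.69799279 215.69874716]]
block side proj [[360.82741891 184.76858293]
 [360.34145004 190.43733373]
 [347.1193965  183.53104559]]
```

View pics/c4.png

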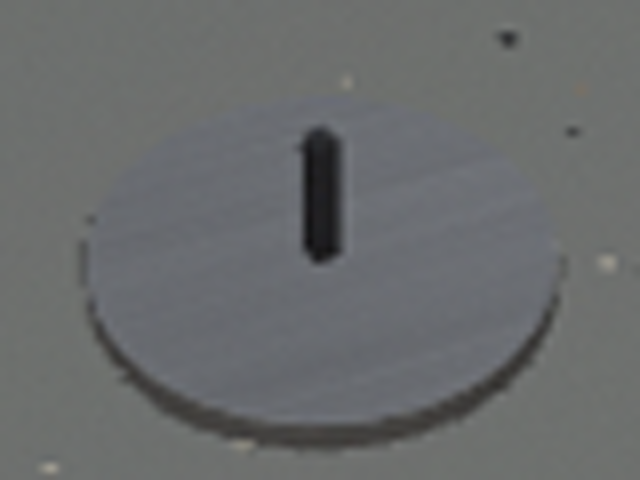

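Side and top views agree to about 1.5 mm: the block is at about (0.5195,-0.083) with yaw about -12°, and the post is at about (0.5015,0.1165). Moving above the block.

Call:
carry_out:
  targets:
    - [0.42,0.8,-0.1,0,0,-0.26,0.2]
    - [0.42,0.8,-0.1,0,0,-0.26,0.2]
    - [0.42,0.8,-0.1,0,0,-0.26,0.2]
    - [0.42,0.8,-0.1,0,0,-0.26,0.2]
    - [0.42,0.8,-0.1,0,0,-0.26,0.2]
    - [0.42,0.8,-0.1,0,0,-0.26,0.2]
    - [0.42,0.8,-0.1,0,0,-0.26,0.2]
    - [0.42,0.8,-0.1,0,0,-0.26,0.2]
    - [0.42,0.8,-0.1,0,0,-0.26,0.2]
    - [0.42,0.8,-0.1,0,0,-0.26,0.2]
    - [0.42,0.8,-0.1,0,0,-0.26,0.2]
    - [0.42,0.8,-0.1,0,0,-0.26,0.2]
  squeeze: 30

```text
time: 1.1
ee_pos: [0.3938, -0.3136, 0.1836]
tcp_rot: [-0.007, 0.674, 0.739, 0.002]
force: [1.3, 0.0, -0.5]
opening: 0.0523
```

Call:
carry_out:
  targets:
    - [0.42,0.8,-0.1,0,0,-0.26,0.2]
    - [0.42,0.8,-0.1,0,0,-0.26,0.2]
    - [0.42,0.8,-0.1,0,0,-0.26,0.2]
    - [0.42,0.8,-0.1,0,0,-0.26,0.2]
    - [0.42,0.8,-0.1,0,0,-0.26,0.2]
    - [0.42,0.8,-0.1,0,0,-0.26,0.2]
    - [0.42,0.8,-0.1,0,0,-0.26,0.2]
    - [0.42,0.8,-0.1,0,0,-0.26,0.2]
    - [0.42,0.8,-0.1,0,0,-0.26,0.2]
    - [0.42,0.8,-0.1,0,0,-0.26,0.2]
    - [0.42,0.8,-0.1,0,0,-0.26,0.2]
    - [0,0,0,0,0,0,0.2]

```text
time: 2.1
ee_pos: [0.5113, -0.0779, 0.1504]
tcp_rot: [-0.01, 0.781, 0.625, 0.001]
force: [0.1, -1.2, -0.5]
opening: 0.0525
```

```bash
cat > st.py <<'E'
from h import *
from scipy.spatial.transform import Rotation as Rn
def rep(target,yaw):
    s=manip.get_state(); q=s["tcp_rot"]; R=Rn.from_quat([q[1],q[2],q[3],q[0]]).as_matrix()
    y=np.degrees(np.arctan2(R[1,0],R[0,0])); tilt=np.cross(R[:,2],[0,0,-1])
    dy=(yaw-y+90)%180-90
    print("t",s["time"],"pos",s["ee_pos"].round(4),"yaw",y.round(2),"F",s["force"].round(2),"open",round(s["opening"],4))
    print("d units",((np.array(target)-s["ee_pos"])/.025).round(2),"turn units",(np.degrees(tilt)/6).round(2),"az",round(dy/6,2))
E
python3 -c "
from st import *; rep([.5195,-.0833,.1],78)"
```

```text
t 2.1 pos [ 0.5113 -0.0779  0.1504] yaw 77.31 F [ 0.09 -1.18 -0.48] open 0.0525
d units [ 0.33 -0.22 -2.02] turn units [-0.16 -0.11 -0.  ] az 0.11
```

Call:
carry_out:
  targets:
    - [0.17,-0.11,-0.5,-0.08,-0.05,0.06,0.2]
    - [0.16,-0.11,-0.5,-0.08,-0.06,0.05,0.2]
    - [0,0,-0.6,0,0,0,0.2]
    - [0,0,-0.6,0,0,0,0.2]
    - [0,0,-0.6,0,0,0,0.2]
    - [0,0,0,0,0,0,0.2]

```text
time: 2.6
ee_pos: [0.5189, -0.083, 0.0773]
tcp_rot: [0.0, 0.776, 0.631, -0.0]
force: [-0.7, 0.4, 1.1]
opening: 0.052
```

```bash
python3 -c "
from st import *; rep([.5195,-.0833,.008],78)
for n,(x,y) in (('top',(345,170)),('side',(310,120))):
    im=eyes.camera(n)[y:y+100,x:x+110,::-1]; cv2.imwrite(f'pics/{n}1.png',cv2.resize(im,None,fx=6,fy=6,interpolation=cv2.INTER_CUBIC))
a=cv2.imread('pics/top1.png')
"
```

```text
t 2.6 pos [ 0.5189 -0.083   0.0773] yaw 78.29 F [-0.68  0.42  1.05] open 0.052
d units [ 0.02 -0.01 -2.77] turn units [ 0.01 -0.    0.  ] az -0.05
```

View pics/side1.png

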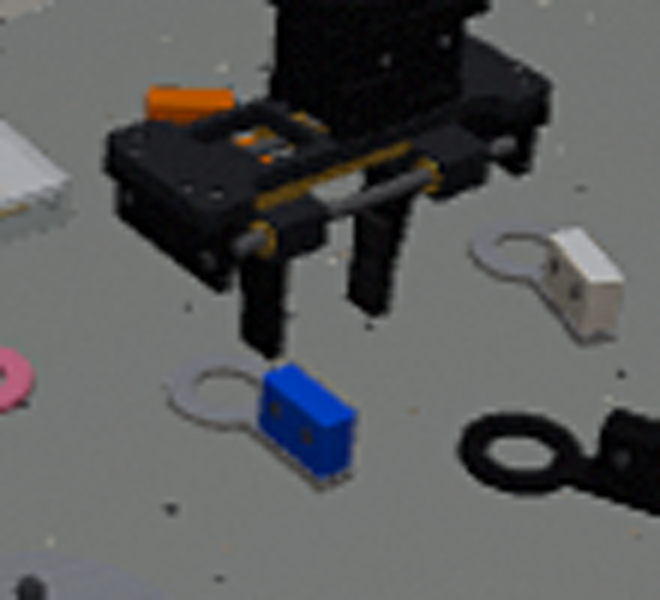

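The side view shows the fingers straddling the blue block, with the near tip at crop (265,355) and the block at (305,420). Clear to descend.

Call:
carry_out:
  targets:
    - [0,0,-0.6,0,0,-0.05,0.2]
    - [0,0,-0.6,0,0,0,0.2]
    - [0,0,-0.6,0,0,0,0.2]
    - [0,0,-0.4,0,0,0,0.2]
    - [0,0,-0.3,0,0,0,0.2]
    - [0,0,-0.2,0,0,0,0.2]
    - [0,0,0,0,0,0,0.2]

```text
time: 3.28
ee_pos: [0.5275, -0.0837, 0.0179]
tcp_rot: [0.007, 0.776, 0.63, 0.008]
force: [-0.6, 0.1, -0.1]
opening: 0.0523
```

```bash
python3 -c "
from st import *; rep([.5195,-.0833,.008],78)"
```

```text
t 3.2833 pos [ 0.5275 -0.0837  0.0179] yaw 78.13 F [-0.56  0.11 -0.08] open 0.0523
d units [-0.32  0.02 -0.4 ] turn units [0.   0.21 0.  ] az -0.02
```

Call:
carry_out:
  targets:
    - [-0.32,0.02,-0.2,0,0.2,0,0.2]
    - [0,0,-0.2,0,0,0,0.2]
    - [0,0,0,0,0,0,0.2]

```text
time: 3.53
ee_pos: [0.52, -0.0831, 0.0086]
tcp_rot: [0.001, 0.776, 0.63, 0.001]
force: [-0.0, 0.1, -0.4]
opening: 0.0525
```

```bash
python3 -c "
from st import *; rep([.5195,-.0833,.008],78)"
```

```text
t 3.5333 pos [ 0.52   -0.0831  0.0086] yaw 78.15 F [-0.01  0.06 -0.41] open 0.0525
d units [-0.02 -0.01 -0.03] turn units [0.   0.01 0.  ] az -0.02
```

Call:
carry_out:
  targets:
    - [0,0,0,0,0,0,-0.3]
    - [0,0,0,0,0,0,-0.6]
    - [0,0,0,0,0,0,-1]
    - [0,0,0,0,0,0,-1]
    - [0,0,0,0,0,0,-1]
    - [0,0,0,0,0,0,-1]
    - [0,0,0,0,0,0,-1]
    - [0,0,0,0,0,0,-1]
  squeeze: 30

```text
time: 4.2
ee_pos: [0.5207, -0.083, 0.0096]
tcp_rot: [0.001, 0.776, 0.63, 0.001]
force: [0.4, 0.8, 0.1]
opening: 0.02
```

Call:
carry_out:
  targets:
    - [0,0,0.2,0,0,0,-1]
    - [0,0,0.4,0,0,0,-1]
    - [0,0,0.5,0,0,0,-1]
    - [0,0,0.5,0,0,0,-1]
    - [0,0,0.5,0,0,0,-1]
    - [0,0,0.5,0,0,0,-1]
    - [0,0,0.5,0,0,0,-1]
    - [0,0,0.5,0,0,0,-1]
    - [0,0,0.3,0,0,0,-1]
    - [0,0,0,0,0,0,-1]

```text
time: 5.03
ee_pos: [0.5184, -0.0833, 0.1167]
tcp_rot: [0.001, 0.776, 0.63, 0.001]
force: [-1.0, -0.1, -1.8]
opening: 0.0197
```

```bash
python3 -c "
from st import *; rep([.44,.129,.105],78)
for n,(x,y) in (('top',(325,150)),('side',(300,110))):
    im=eyes.camera(n)[y:y+100,x:x+110,::-1]; cv2.imwrite(f'pics/{n}2.png',cv2.resize(im,None,fx=5,fy=5,interpolation=cv2.INTER_CUBIC))
"
```

```text
t 5.0333 pos [ 0.5184 -0.0833  0.1167] yaw 78.14 F [-1.03 -0.13 -1.79] open 0.0197
d units [-3.14  8.49 -0.47] turn units [0.   0.02 0.  ] az -0.02
```

View pics/top2.png

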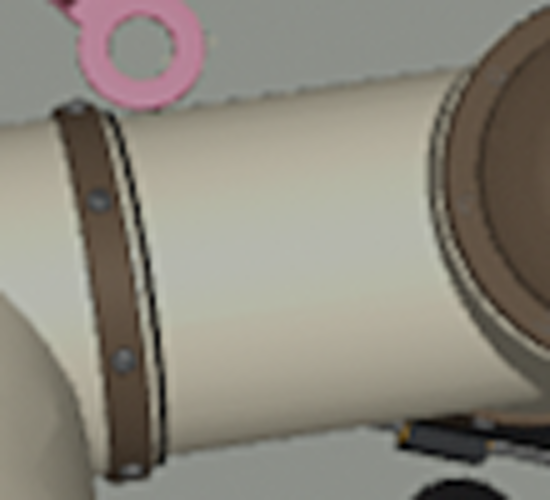

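View pics/side2.png

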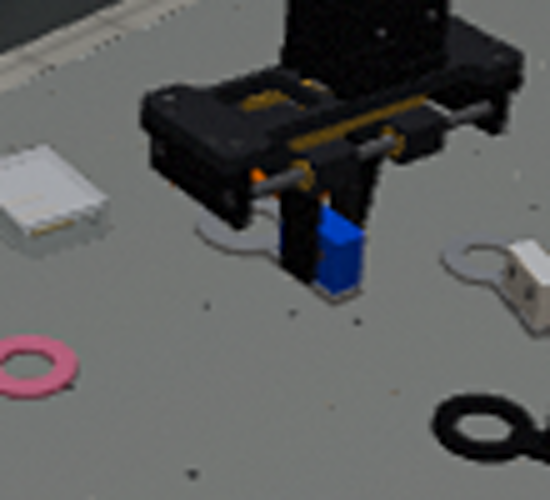

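```bash
python3 -c "
from st import *
s=manip.get_state(); c=s['ee_pos']+[0,0,-.0096]; print(c)
a=np.radians(-11.85); x=np.array([np.cos(a),np.sin(a),0]); y=np.array([-np.sin(a),np.cos(a),0]); z=np.array([0,0,1])
P=[c-25*1e-3*x+10e-3*y+.04*z, c-25e-3*x+10e-3*y+.006*z, c-25e-3*x-10e-3*y+.04*z, c+62e-3*x]
print(((proj('side',P)-[300,110]+.5)*5-.5).round(0))
"
```

```text
[ 0.51741745 -0.0832743   0.10533106]
[[339. 243.]
 [334. 298.]
 [369. 231.]
 [248. 229.]]
```

Call:
carry_out:
  targets:
    - [-0.22,0.6,0,0,0,0,-1]
    - [-0.22,0.6,0,0,0,0,-1]
    - [-0.22,0.6,0,0,0,0,-1]
    - [-0.22,0.6,0,0,0,0,-1]
    - [-0.22,0.6,0,0,0,0,-1]
    - [-0.22,0.6,0,0,0,0,-1]
    - [-0.22,0.6,0,0,0,0,-1]
    - [-0.22,0.6,0,0,0,0,-1]
    - [-0.22,0.6,0,0,0,0,-1]
    - [-0.22,0.6,0,0,0,0,-1]
    - [-0.22,0.6,0,0,0,0,-1]
    - [0,0,0,0,0,0,-1]

```text
time: 6.13
ee_pos: [0.4454, 0.0853, 0.1033]
tcp_rot: [-0.005, 0.779, 0.627, -0.012]
force: [-0.7, -0.5, -0.6]
opening: 0.0196
```

```bash
python3 -c "
from st import *; rep([.442,.1293,.11],78)"
```

```text
t 6.1333 pos [0.4454 0.0853 0.1033] yaw 77.72 F [-0.72 -0.52 -0.57] open 0.0196
d units [-0.13  1.76  0.27] turn units [ 0.06 -0.24  0.  ] az 0.05
```

Call:
carry_out:
  targets:
    - [-0.03,0.45,0.1,0.03,-0.12,0.03,-1]
    - [-0.03,0.45,0.1,0.03,-0.12,0.02,-1]
    - [-0.03,0.45,0.1,0,0,0,-1]
    - [-0.03,0.4,0,0,0,0,-1]
    - [0,0,0,0,0,0,-1]

```text
time: 6.55
ee_pos: [0.4399, 0.1295, 0.1077]
tcp_rot: [-0.0, 0.777, 0.629, -0.004]
force: [-0.1, 0.5, -1.2]
opening: 0.0198
```

```bash
python3 -c "
from st import *; rep([.442,.1293,.11],78)
for n,(x,y) in (('top',(240,180)),('side',(260,140))):
    im=eyes.camera(n)[y:y+110,x:x+120,::-1]; cv2.imwrite(f'pics/{n}3.png',cv2.resize(im,None,fx=5,fy=5,interpolation=cv2.INTER_CUBIC))
"
```

```text
t 6.55 pos [0.4399 0.1295 0.1077] yaw 78.02 F [-0.12  0.54 -1.16] open 0.0198
d units [ 0.08 -0.01  0.09] turn units [ 0.05 -0.07  0.  ] az -0.0
```

View pics/top3.png

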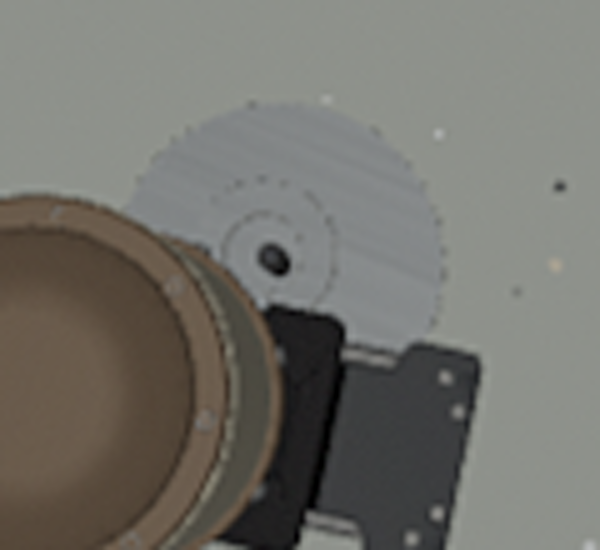

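View pics/side3.png

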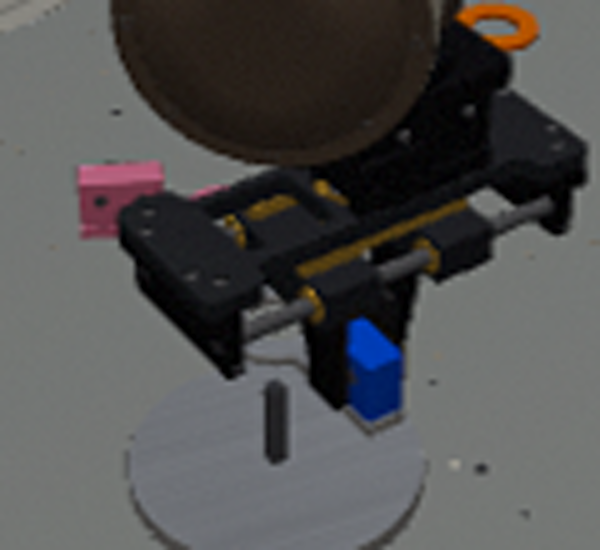

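```bash
python3 -c "
from st import *; s=manip.get_state(); print(s['ee_pos'])
e=onz('top',[[240+263.5/5-.5,180+252.5/5-.5]],.103)[0]; print('eye',e)
for z in (.062,.058): print('post top',onz('top',[[240+272.5/5-.5,180+258.5/5-.5]],z))
a=np.radians(-11.95); print('pred eye',s['ee_pos']+62e-3*np.array([np.cos(a),np.sin(a),0]))
"
```

```text
[0.43966024 0.12847065 0.10757562]
eye [0.50065292 0.11615315 0.103     ]
post top [[0.50153182 0.11590929 0.062     ]]
post top [[0.50185386 0.11624471 0.058     ]]
pred eye [0.50031661 0.11563305 0.10757562]
```

The top crop shows the ring outline (centre about (263,252)) around the post (272,258). Eye and post agree within about 2 mm. Lowering slowly.

Call:
carry_out:
  targets:
    - [0.05,0.03,-0.2,0.05,-0.07,0,-1]
    - [0,0,-0.25,0,0,0,-1]
    - [0,0,-0.25,0,0,0,-1]
    - [0,0,-0.25,0,0,0,-1]
    - [0,0,-0.2,0,0,0,-1]
    - [0,0,0,0,0,0,-1]

```text
time: 7.15
ee_pos: [0.4404, 0.1268, 0.0747]
tcp_rot: [-0.0, 0.778, 0.628, -0.001]
force: [-0.6, 0.2, -1.0]
opening: 0.0198
```

```bash
python3 -c "
from st import *; rep([.441,.1292,.0216],78)"
```

```text
t 7.15 pos [0.4404 0.1268 0.0747] yaw 77.79 F [-0.62  0.17 -1.04] open 0.0198
d units [ 0.03  0.1  -2.12] turn units [ 0.01 -0.02  0.  ] az 0.04
```

Call:
carry_out:
  targets:
    - [0.02,0.1,-0.2,0,0,0.04,-1]
    - [0,0,-0.25,0,0,0,-1]
    - [0,0,-0.25,0,0,0,-1]
    - [0,0,-0.25,0,0,0,-1]
    - [0,0,-0.2,0,0,0,-1]
    - [0,0,0,0,0,0,-1]

```text
time: 7.65
ee_pos: [0.441, 0.1294, 0.0425]
tcp_rot: [-0.0, 0.777, 0.63, -0.002]
force: [0.5, -0.4, -1.6]
opening: 0.0199
```

```bash
python3 -c "
from st import *; rep([.441,.1292,.0216],78)
for n,(x,y) in (('top',(240,180)),('side',(260,140))):
    im=eyes.camera(n)[y:y+110,x:x+120,::-1]; cv2.imwrite(f'pics/{n}4.png',cv2.resize(im,None,fx=5,fy=5,interpolation=cv2.INTER_CUBIC))
"
```

```text
t 7.65 pos [0.441  0.1294 0.0425] yaw 78.05 F [ 0.5 -0.4 -1.6] open 0.0199
d units [-0.   -0.01 -0.84] turn units [ 0.02 -0.03  0.  ] az -0.01
```

View pics/side4.png

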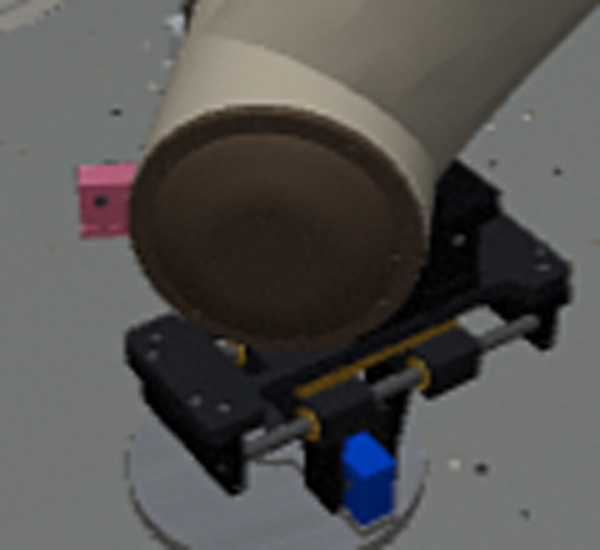

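The post is in the eye and there is no contact force. The side crop shows the blue handle at (367,480) just above the disc. Final lowering.

Call:
carry_out:
  targets:
    - [0,0,-0.2,0,0,0,-1]
    - [0,0,-0.2,0,0,0,-1]
    - [0,0,-0.2,0,0,0,-1]
    - [0,0,-0.1,0,0,0,-1]
    - [0,0,0,0,0,0,-1]

```text
time: 8.17
ee_pos: [0.4424, 0.1303, 0.025]
tcp_rot: [0.0, 0.777, 0.63, 0.001]
force: [-0.3, -0.1, -1.1]
opening: 0.0198
```

```bash
python3 -c "
from st import *; rep([.441,.1292,.0216],78)"
```

```text
t 8.1667 pos [0.4424 0.1303 0.025 ] yaw 78.08 F [-0.29 -0.09 -1.09] open 0.0198
d units [-0.06 -0.04 -0.14] turn units [-0.    0.01  0.  ] az -0.01
```

Call:
carry_out:
  targets:
    - [-0.06,-0.04,-0.07,0,0,0,-1]
    - [0,0,-0.05,0,0,0,-1]
    - [0,0,0,0,0,0,-1]

```text
time: 8.42
ee_pos: [0.4409, 0.1292, 0.0217]
tcp_rot: [0.0, 0.777, 0.63, 0.001]
force: [1.0, -0.3, -0.7]
opening: 0.02
```

Call:
carry_out:
  targets:
    - [0,0,-0.04,0,0,0,-1]
    - [0,0,0,0,0,0,-1]

```text
time: 8.58
ee_pos: [0.4411, 0.1294, 0.022]
tcp_rot: [0.0, 0.776, 0.63, 0.001]
force: [-0.1, 0.9, -1.3]
opening: 0.0197
```

Call:
carry_out:
  targets:
    - [0,0,-0.08,0,0,0,-1]
    - [0,0,0,0,0,0,-1]

```text
time: 8.75
ee_pos: [0.4418, 0.1299, 0.0222]
tcp_rot: [0.001, 0.776, 0.631, 0.002]
force: [-0.1, 0.5, -1.2]
opening: 0.0198
```

Call:
carry_out:
  targets:
    - [0,0,-0.15,0,0,0,-1]
    - [0,0,0,0,0,0,-1]

```text
time: 8.92
ee_pos: [0.4432, 0.1305, 0.0214]
tcp_rot: [0.001, 0.776, 0.631, 0.003]
force: [-0.5, 0.8, -0.6]
opening: 0.0199
```

Call:
carry_out:
  targets:
    - [-0.09,-0.05,-0.12,0,0,0,-1]
    - [0,0,-0.05,0,0,0,-1]
    - [0,0,0,0,0,0,-1]

```text
time: 9.17
ee_pos: [0.4434, 0.1307, 0.0209]
tcp_rot: [0.002, 0.775, 0.632, 0.006]
force: [0.1, 0.2, -1.1]
opening: 0.0195
```

```bash
python3 -c "
from st import *; rep([.441,.1292,.0216],78)
for n,(x,y) in (('top',(240,180)),('side',(290,200))):
    im=eyes.camera(n)[y:y+70,x:x+80,::-1]; cv2.imwrite(f'pics/{n}5.png',cv2.resize(im,None,fx=8,fy=8,interpolation=cv2.INTER_CUBIC))
"
```

```text
t 9.1667 pos [0.4434 0.1307 0.0209] yaw 78.44 F [ 0.09  0.21 -1.14] open 0.0195
d units [-0.09 -0.06  0.03] turn units [-0.04  0.12  0.  ] az -0.07
```

View pics/side5.png

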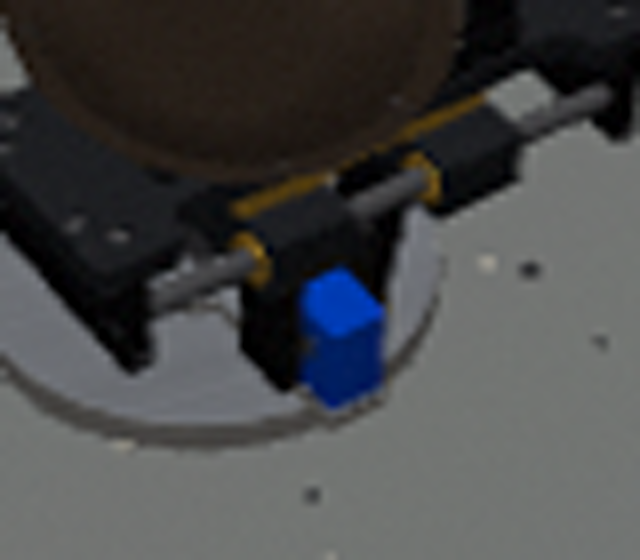

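The handle appears seated: downward and sideways commands no longer move it, and the plate edge touches the disc rim at side crop (340,415). Releasing gently.

Call:
carry_out:
  targets:
    - [0,0,0,0,0,0,-0.5]
    - [0,0,0,0,0,0,-0.4]
    - [0,0,0,0,0,0,-0.2]
    - [0,0,0,0,0,0,0]
    - [0,0,0,0,0,0,0.2]
    - [0,0,0,0,0,0,0.2]
    - [0,0,0,0,0,0,0.2]

```text
time: 9.85
ee_pos: [0.4431, 0.1304, 0.0185]
tcp_rot: [0.002, 0.775, 0.632, 0.005]
force: [-0.4, -0.4, -0.2]
opening: 0.0488
```

```bash
python3 -c "
from st import *; rep([.4408,.1292,.15],78)
"
```

```text
t 9.85 pos [0.4431 0.1304 0.0185] yaw 78.42 F [-0.45 -0.36 -0.21] open 0.0488
d units [-0.09 -0.05  5.26] turn units [-0.03  0.11  0.  ] az -0.07
```

Now rising straight up slowly, then backing away.

Call:
carry_out:
  targets:
    - [0,0,0.2,0,0,0,0.3]
    - [0,0,0.3,0,0,0,0.3]
    - [0,0,0.4,0,0,0,0.3]
    - [0,0,0.5,0,0,0,0.3]
    - [0,0,0.5,0,0,0,0.3]
    - [0,0,0.6,0,0,0,0.3]
    - [0,0,0.6,0,0,0,0.3]
    - [0,0,0.6,0,0,0,0.3]
    - [0,0,0.6,0,0,0,0.3]
    - [0,0,0.6,0,0,0,0.3]
    - [0,0,0.6,0,0,0,0.3]
    - [0,0,0,0,0,0,0.3]

```text
time: 10.85
ee_pos: [0.442, 0.1293, 0.1696]
tcp_rot: [0.003, 0.775, 0.632, 0.007]
force: [-0.5, 0.5, 0.3]
opening: 0.0561
```

Call:
carry_out:
  targets:
    - [0,-0.7,0.4,0,0,0,0.3]
    - [0,-0.7,0.4,0,0,0,0.3]
    - [0,-0.7,0.4,0,0,0,0.3]
    - [0,-0.7,0.2,0,0,0,0.3]
    - [0,-0.7,0,0,0,0,0.3]
    - [0,-0.7,0,0,0,0,0.3]
    - [0,-0.7,0,0,0,0,0.3]
    - [0,-0.7,0,0,0,0,0.3]
    - [0,-0.7,0,0,0,0,0.3]
    - [0,-0.7,0,0,0,0,0.3]
    - [0,-0.7,0,0,0,0,0.3]
    - [0,-0.3,0,0,0,0,0.3]

```text
time: 11.85
ee_pos: [0.437, -0.0783, 0.2075]
tcp_rot: [0.001, 0.773, 0.634, 0.01]
force: [0.1, 0.1, -0.1]
opening: 0.0564
```

Call:
carry_out:
  targets:
    - [0,-0.7,0,0,0,0,0.3]
    - [0,-0.7,0,0,0,0,0.3]
    - [0,-0.7,0,0,0,0,0.3]
    - [0,-0.5,0,0,0,0,0.3]
    - [0,-0.3,0,0,0,0,0.3]
    - [0,0,0,0,0,0,0.3]
    - [0,0,0,0,0,0,0.3]

```text
time: 12.43
ee_pos: [0.4348, -0.1543, 0.2064]
tcp_rot: [0.0, 0.775, 0.632, 0.01]
force: [0.3, 0.9, 0.3]
opening: 0.0565
```

```bash
python3 -c "
from st import *
for n,(x,y) in (('top',(240,180)),('side',(270,190))):
    im=eyes.camera(n)[:,:,::-1]; cv2.imwrite(f'pics/{n}6f.png',im); im=im[y:y+100,x:x+110]; cv2.imwrite(f'pics/{n}6.png',cv2.resize(im,None,fx=6,fy=6,interpolation=cv2.INTER_CUBIC))
print(manip.get_state()['time'])
"
```

```text
12.5333
```

View pics/top6.png

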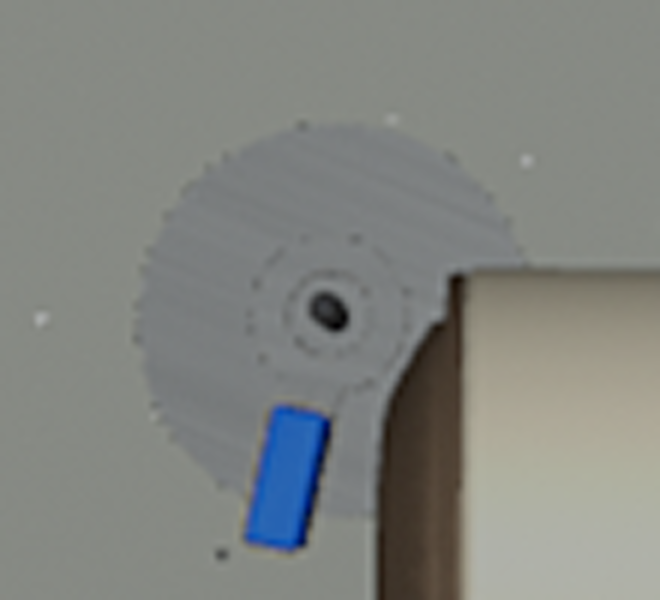

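View pics/side6.png

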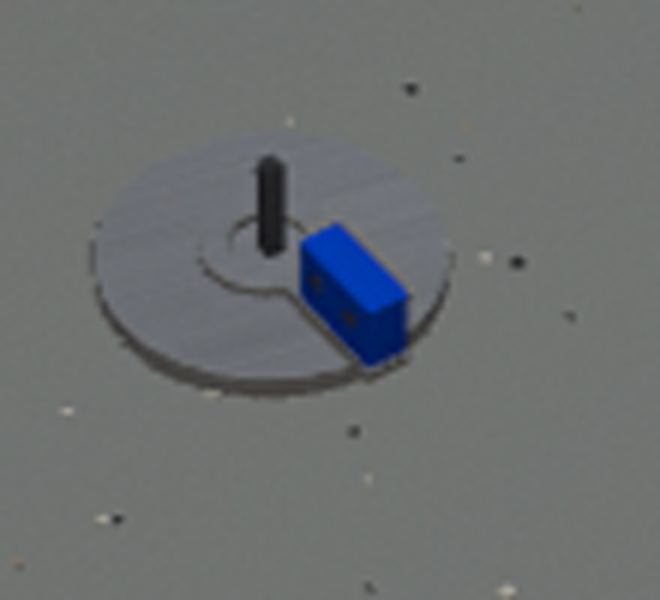

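View pics/side6f.png

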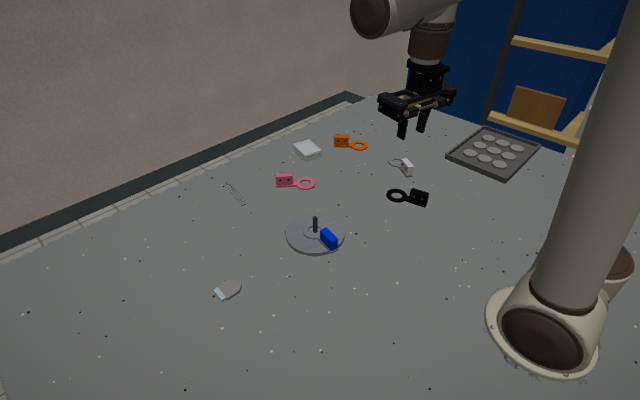

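The post stands through the eye (top crop (329,311) inside the hole), and the gauge lies flat on the disc. The white gauge at side (402,166) and the pulse generator at (228,289) have not moved. One numeric check, then I'll hand in.

```bash
python3 -c "
from st import *
t=cv2.imread('pics/top6f.png'); h=cv2.cvtColor(t,cv2.COLOR_BGR2HSV)
m=((h[...,0]>100)&(h[...,0]<130)&(h[...,1]>150)&(h[...,2]>120)); p=np.argwhere(m)[:,::-1].astype(float)
W=onz('top',p,.052)[:,:2]; c=W.mean(0); ev=np.linalg.eigh(np.cov(W.T))[1][:,1]; ev*=np.sign(ev[0])
d=np.array([.5017,.1165])-c; print(c,np.degrees(np.arctan2(ev[1],ev[0])),'post in gauge',d@ev, d@[-ev[1],ev[0]])
s=manip.get_state(); print(s['force'],s['opening'],abs(s['qvel']).max())
a,b=cv2.imread('pics/side0.png').astype(int),cv2.imread('pics/side6f.png').astype(int)
for n,(x,y) in (('white',(385,150)),('pg',(205,270))): print(n,abs(a-b)[y:y+35,x:x+45].max())
print(manip.job_done())
"
```

```text
[0.44280232 0.13036376] -11.47025116103092 post in gauge 0.06047831761319682 -0.0018745300065263477
[-0.13109119  0.14188687 -0.42216059] 0.05671133305074036 0.00768178339954126
white 7
pg 7
the job is handed in; nothing more can be done
None
```

The blue-handled gauge is hanging on the stand's post and lying flat on the base disc. I handed the job in at about 12.5 s of the 40 s allowed; it reports no verdict.

I gripped the block at 30 N, carried it over the stand, lowered it slowly onto the disc, released it and backed the arm away clear.

- **Position:** the last camera check puts the post at x ≈ 60.5 mm and y ≈ -1.9 mm in the gauge's frame. The limits are 49 to 75 mm and ±13 mm.
- **Lying flat:** this was judged by eye from both final pictures. I did not measure height or tilt.
- **Bystanders:** the white-handled gauge and the pulse generator look the same in the side picture as before (difference at noise level).
- **Unclear check:** the wrist force never clearly showed the touchdown, since it stayed within its roughly 1 N noise. I judged the gauge seated from its height and because further commands no longer moved it. When the fingers opened, the tool settled about 2 mm lower, which suggests it had been resting on the disc.

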